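# Check a slide-carrier slot with the depth gauge

## Task

Check that the slot of the green slide-carrier block is clear: take the yellow depth gauge out of the white rack, lower its blade into the green block's slot, holding on to it rather than dropping it in, until its flange rests flat on the top of the block, and leave it standing there. Leave the red gauge where it stands in the rack.

Things in the scene. Friction and masses are not known exactly. Their poses are not given: they have to be found in the camera images.
- yellow_grip (a point): Centre of the grip (18 x, 34 y, 50 high) of the loose yellow depth gauge, 80-170 g, upright in a slot of the white rack. Below the grip a yellow flange 42 x 84 (y), 8 thick, underside 33 below this point, on the rack's top 62 above the table; then a steel blade 5 thick (x), 46 wide (y), 50 long, lower edge 83 below this point. x across the blade, y along its width, z up; symmetric. mm
- red_grip (a point): Centre of the grip of the red depth gauge, a bystander of the same shape, size and axes, in the other slot of the same white rack, 130 mm beside the yellow one along y, on either side by chance.
- green_slot (a point): Middle of the slot's mouth in the green block, level with its top, 62 above the table. Block fixed, 90 (x) x 120 (y). Slot straight down, 16 wide (x), 60 long (y), 57 deep; sloping steel lead-ins widen it to 28 (x) over the top 10. x across the slot, y along it, z up. mm. A blue block of the same shape, not wanted, stands beside it, on either side by chance.
Not all that is in view belongs to the job. Of the things that look like the part that bears green_slot, the larger one is meant.

How it is judged:
On the way:
1. the yellow gauge, held in the gripper, has its blade at least 15 mm down in the green block's slot (z of yellow_grip in the frame of green_slot below 0.068 m and horizontal distance between yellow_grip and green_slot below 0.022 m and contact force between the fingers and yellow_gauge above 0.5 N), for 0.1 s.
At the end, for the whole second after the job is handed in: The yellow gauge stands at rest in the green block's slot, its blade fully in and its flange flat on the block's top (within 4 mm of fully down, upright within about 7 degrees, in line with the slot within 20 degrees and centred within 18 mm) (z of yellow_grip in the frame of green_slot between 0.028 and 0.037 m and horizontal distance between yellow_grip and green_slot below 0.018 m and angle between yellow_grip's own z axis and vertical below 0.12 rad and angle between the y axis of yellow_grip and the y axis of green_slot, either way round below 0.35 rad and linear speed of yellow_gauge below 0.02 m/s); the robot touches nothing.
It fails at once if the red gauge is moved more than 20 mm (distance of red_grip from where it was at the start of the episode above 0.02 m).
It also fails if it takes over 45 s, if anything falls off the work surface, if the arm or the gripper's body presses on something with over 40 N, if the wrist force passes 120 N, or if a joint passes its speed limit or range.

## Robot

A 6-joint arm with a two-finger parallel gripper is mounted at the origin on the work surface. World frame = base frame: x ahead of the robot, y to its left, z up, the work surface at z = 0. Lengths are in m, angles in rad, forces in N, time in s.
With the tool pointing down it reaches from about 0.35 to 0.975 m from the base axis. Payload 4.9 kg.
Tool frame: the origin (TCP) lies midway between the tips of the shut fingers; the grasp point (between the pads) lies 19 mm behind it; z points along the fingers, y is the line along which they close (so a half turn about z gives the same grasp; the last joint's range is limited). The gripper opens to 85 mm and grips with 20 to 120 N. Pads are 22 mm wide; open, the fingers measure 114 mm over their backs; the gripper's body (76 mm by 85 mm) begins 54 mm behind the grasp point. The pads swing forward as they close: fully open they stand 13 mm farther back than shut.
Start: joints at [1.013, 0.053, 1.613, -0, 1.476, -0.119], TCP at [0.266, 0.566, 0.231] pointing down, gripper open.
Joint ranges: [-3.01, 3.01], [-1.01, 2.22], [0.06, 2.58], [-1.02, 4.17], [0.09, 2.62], [-3.14, 3.14]. Speed limits (rad/s): [2.57, 2.57, 3.14, 3.14, 3.14, 3.14].

## Interface

Orientations are given as a unit quaternion [w, x, y, z].
In Python, from plant import * gives the robot as it stands.
- The arm moves only by the tool jog_arm, never from a script. Its argument "targets" is a list of rows, each a list of 3 entries, a list of its own where there are three numbers: the shift along the tool's x, y, z in units of 25 mm (1.0 is 25 mm), then the turn, a rotation vector about the tool's x, y, z in units of 8 degrees (1.0 is 8 degrees), then the opening in per cent of the stroke, from 0 (shut) to 100 (fully open). A call has 1 to 8 rows; each row is the pose to reach, as a shift and turn from the pose commanded when the call began, along the tool's axes at that moment; what a row does not reach only later rows make up. A row lasts 1/8 s, in which the tool goes at most 62.5 mm and 10.7 degrees, less where a joint would pass 70% of its speed; a pose out of reach is approached as far as the arm can. A call with a gripper value outside its range is refused whole. The fingers move at their own pace and stop on an object; the grip force is fixed at half the most. Time passes only in rows, so rows that repeat a pose let the fingers close. It gives the time, the measured TCP pose, the force, the opening and the grip force at its end, in the units of the state.
- state(): the state, without advancing time (a new reading comes with each control period).
- grab_frame(name): name is "scene" or "top" or "wrist"; returns (picture, depth): 400x640x3 uint8, red, green, blue; 400x640 float32, m along the optical axis (not along the pixel's ray), 0 where there is no reading.
- camera_params(name): a dict with "fovy" (degrees; the focal length in pixels is half the picture's height over the tangent of half this angle, whatever the lens; pixels are square), "cx", "cy" (the principal point, pixels), "rvec" (rotation vector, rad) and "tvec" (3), from world to camera coordinates, as OpenCV has them; the wrist camera has in their place "hand_eye" (4x4, takes a point from camera to tool coordinates, whose origin is the TCP and whose axes are the flange's). Camera axes: x right, y down, z forward; pixel columns grow to the right and rows downward; lengths in m; the calibration is good to about 2 mm. A picture is of the moment at which its call begins: read the wrist's pose just before it. camera_params takes no time and is no camera call.
- job_done(): hands the job in; it is judged then, once.
The state is a dict: "time": time; "joint_pos": joint angles; "joint_vel": joint speeds; "joint_efforts": joint torques, N m; "tool_pos": TCP position; "tool_rot": TCP orientation; "contact_force": force on the tool from outside, world axes, zero at the start; "ft_torque": the same for the moment, N m; "gripper_width": opening from 0.0 (shut) to 1.0 (fully open); "grasp_force": force on a finger pad.
Only numpy, scipy, OpenCV 4.12 (cv2) and the standard library are available. Lean on these libraries where they do the work, as an engineer would, in place of code of your own. Each camera call takes 0.05 s, during which the arm holds its last target. There are 200 camera calls.

## Working session

There is one attempt and no reset: what is moved stays moved. The work goes in short steps, Python scripts to look and compute and a tool call to move; the robot and the scene stay as the last step left them, time stands still between calls to the robot, and variables do not carry over. Pictures are saved under pics/ and viewed, at most 10 in all, crops included, and the job is handed in when it is done.

Besides the shell and the picture viewer there is one more tool, called after "Emit:" as name(argument=value, ...), one argument or row to a line, values as JSON. jog_arm: Moves the arm, as the interface text tells. Its arguments: {"type":"object","properties":{"targets":{"type":"array"}},"required":["targets"]}

```bash
mkdir -p pics
cat > h.py <<'E'
from plant import *
import numpy as np, cv2
from scipy.spatial.transform import Rotation as R
def cam(n,s=None):
    c=camera_params(n); f=200/np.tan(np.radians(c["fovy"])/2)
    if "rvec" in c:
        Rm=cv2.Rodrigues(np.array(c["rvec"],float))[0]; t=np.array(c["tvec"],float).ravel()
        return f,c["cx"],c["cy"],Rm.T,-Rm.T@t
    H=np.array(c["hand_eye"]); q=s["tool_rot"]; Rt=R.from_quat([q[1],q[2],q[3],q[0]]).as_matrix()
    return f,c["cx"],c["cy"],Rt@H[:3,:3],Rt@H[:3,3]+np.array(s["tool_pos"])
def grab(n,tag):
    s=state(); p,d=grab_frame(n); cv2.imwrite(f"pics/{tag}.png",p[:,:,::-1])
    f,cx,cy,Rm,o=cam(n,s)
    v,u=np.mgrid[0:400,0:640]
    X=np.stack([(u-cx)/f*d,(v-cy)/f*d,d],-1)@Rm.T+o
    np.savez(f"pics/{tag}.npz",p=p,d=d,X=X,Rm=Rm,o=o,k=[f,cx,cy]); return p,d,X
def ray(tag,u,v,z):
    a=np.load(f"pics/{tag}.npz"); f,cx,cy=a["k"]
    r=a["Rm"]@np.array([(u-cx)/f,(v-cy)/f,1]); return a["o"]+r*(z-a["o"][2])/r[2]
E
python3 - <<'E'
from h import *
for n in("scene","top"): grab(n,n+"0")
print(state()); print(camera_params("top"),camera_params("scene"),camera_params("wrist"))
E
```

```text
{'time': 0.1, 'joint_pos': array([ 1.01297576e+00,  5.32982517e-02,  1.61417594e+00, -5.47790568e-06,
        1.47602449e+00, -1.18999350e-01]), 'joint_vel': array([-0.00150179, -0.00091563, -0.00339221,  0.00117432,  0.00072031,
        0.00081411]), 'joint_efforts': array([-1.43379766e-04, -3.94909573e+01, -3.71361458e+01, -1.37648449e-04,
        3.93910901e-03, -1.77776838e-05]), 'tool_pos': array([0.26523753, 0.5652884 , 0.23016988]), 'tool_rot': array([-3.13817092e-04,  2.17654043e-01,  9.76025517e-01, -8.99867725e-04]), 'contact_force': array([ 0.35955195,  0.29813117, -0.74250312]), 'ft_torque': array([ 0.01253854,  0.03187115, -0.02846681]), 'grasp_force': 0.0, 'gripper_width': 0.9950204647439437}
{'fovy': 56.97909305391714, 'cx': 317.43844170467486, 'cy': 201.61457100803423, 'rvec': array([ 2.15124934, -2.03112666,  0.24095227]), 'tvec': array([-0.03070613,  0.57517772,  0.80979776])} {'fovy': 43.87838651013477, 'cx': 322.6596554507873, 'cy': 202.58879351100347, 'rvec': array([ 2.08699576,  0.79878977, -0.3772212 ]), 'tvec': array([-0.42683616, -0.15201301,  1.39718251])} {'fovy': 67.78016396921772, 'cx': 319.8500059072927, 'cy': 198.92714035829025, 'hand_eye': array([[-3.13551839e-04, -9.57367110e-01, -2.88873879e-01,
         7.43497369e-02],
       [ 9.99999860e-01, -1.76865181e-04, -4.99272860e-04,
        -9.99349049e-04],
       [ 4.26895684e-04, -2.88873995e-01,  9.57367032e-01,
        -1.43645094e-01],
       [ 0.00000000e+00,  0.00000000e+00,  0.00000000e+00,
         1.00000000e+00]])}
```

View pics/top0.png

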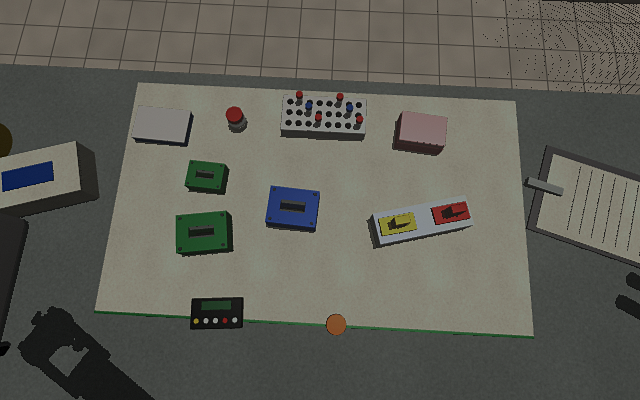

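View pics/scene0.png

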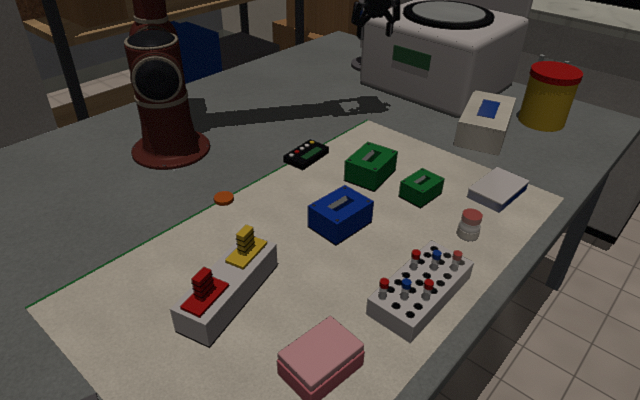

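The top view has two green blocks, a small one at (206,176) and a larger one at (204,232). The blue block is at (293,208), the yellow gauge at (398,224) and the red one at (451,213). The larger green block fits the description, so I'll confirm it in a crop and measure from depth.

Run:
```python
from h import *
a=np.load("pics/top0.npz"); p=a["p"]; X=a["X"]
c1=cv2.resize(p[150:270,165:245],None,fx=5,fy=5,interpolation=2); c2=cv2.resize(p[185:255,362:482],(400,233),interpolation=2)
im=np.zeros((600,800,3),np.uint8); im[:,:400]=c1; im[:233,400:]=c2; cv2.imwrite("pics/crop1.png",im[:,:,::-1])
hsv=cv2.cvtColor(p,cv2.COLOR_RGB2HSV); h,s,v=cv2.split(hsv)
def rep(n,m,box,zlo,zhi):
    mm=np.zeros(m.shape,bool); x0,y0,x1,y1=box; mm[y0:y1,x0:x1]=m[y0:y1,x0:x1]; mm&=(X[...,2]>zlo)&(X[...,2]<zhi)
    P=X[mm]; (c,wh,an)=cv2.minAreaRect(P[:,:2].astype(np.float32)); print(n,mm.sum(),"z",np.median(P[:,2]),"c",c,wh,an, "box yaw")
g=(h>45)&(h<80)&(s>120)
rep("big",g,(165,200,245,270),.055,.07); rep("small",g,(165,150,245,200),.03,.07)
rep("Yflange",(h>20)&(h<35)&(s>120),(362,185,482,255),.062,.078); rep("Ygrip",(h>20)&(h<35)&(s>120),(362,185,482,255),.11,.14)
rep("Rflange",((h<8)|(h>172))&(s>120),(362,185,482,255),.062,.078)
```

```text
big 1534 z 0.06128196404134989 c (0.4904579818248749, 0.27263787388801575) (0.08983521908521652, 0.11926905065774918) 8.652717590332031 box yaw
small 734 z 0.046482679975182795 c (0.6353148221969604, 0.28819477558135986) (0.09195729345083237, 0.066849485039711) 86.74080657958984 box yaw
Yflange 410 z 0.0692037167248668 c (0.5336686372756958, -0.18792498111724854) (0.04162367433309555, 0.08426893502473831) 14.402518272399902 box yaw
Ygrip 120 z 0.1193113227745346 c (0.5343450903892517, -0.18820272386074066) (0.017967836931347847, 0.03301136568188667) 14.464154243469238 box yaw
Rflange 365 z 0.06925155421059792 c (0.567512035369873, -0.3132708668708801) (0.04184349626302719, 0.08418351411819458) 14.276261329650879 box yaw
```

View pics/crop1.png

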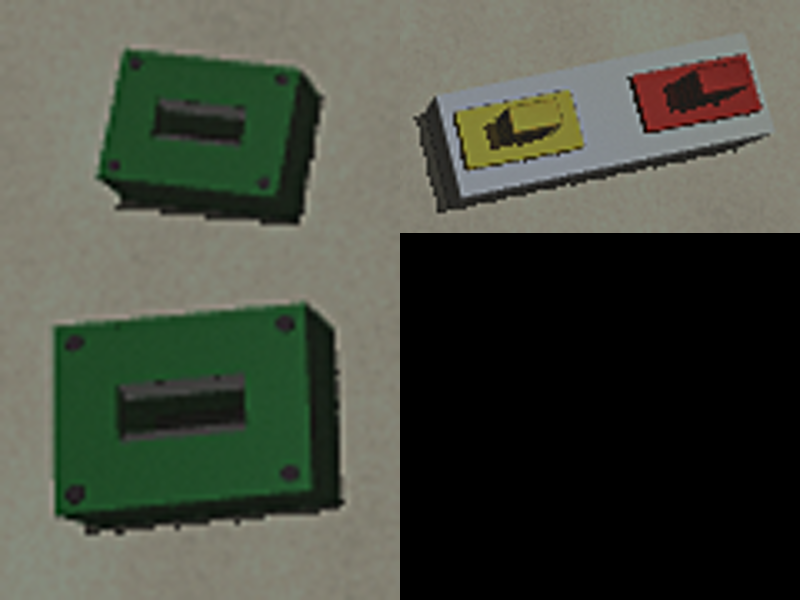

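The larger block measures 90×120 at z 62, so it is confirmed as the target. The small one is 67×92 and 46 high. Yellow is at (0.534,-0.188) with x-axis yaw of about 14.5°, and the green block is at (0.490,0.273) with yaw 8.65°. I'll plan the hover above yellow.

```bash
cat >> h.py <<'E'
def plan(x,y,z,yaw):  # yaw (deg) of the tool's y axis, tool down
    s=state(); q=s["tool_rot"]; Rt=R.from_quat([q[1],q[2],q[3],q[0]]); a=np.radians(yaw)
    ty=[np.cos(a),np.sin(a),0]; tx=[-np.sin(a),np.cos(a),0]
    G=R.from_matrix(np.array([tx,ty,[0,0,-1]]).T)
    print("shift",np.round(Rt.inv().apply(np.array([x,y,z])-s["tool_pos"])/.025,3),"turn",np.round(np.degrees((Rt.inv()*G).as_rotvec())/8,3),
      "t",s["time"],"pos",s["tool_pos"].round(4),"F",s["contact_force"].round(1))
E
python3 - <<'E'
from h import *
for v in [(179,150)]: pass
# slot mouth corners from crop (u=165+x/5, v=150+y/5)
P=np.array([ray("top0",165+(x-2)/5,150+(y-2)/5,.062)[:2] for x,y in[(117,386),(244,375),(246,428),(120,440)]]);print(P.round(4),P.mean(0))
plan(.534,-.188,.23,14.5)
E
```

```text
[[0.4989 0.3044]
 [0.5076 0.2451]
 [0.4825 0.241 ]
 [0.4735 0.2994]] [0.49063465 0.27247124]
shift [-22.534 -22.709   0.045] turn [-1.300e-02  4.000e-03  6.295e+00] t 0.1 pos [0.2652 0.5653 0.2302] F [ 0.4  0.3 -0.7]
```

Emit:
jog_arm(
  targets=[
    [[-22.53, -22.71, 0], [0, 0, 6.3], 100],
    [[-22.53, -22.71, 0], [0, 0, 6.3], 100],
    [[-22.53, -22.71, 0], [0, 0, 6.3], 100],
    [[-22.53, -22.71, 0], [0, 0, 6.3], 100],
    [[-22.53, -22.71, 0], [0, 0, 6.3], 100],
    [[-22.53, -22.71, 0], [0, 0, 6.3], 100],
    [[-22.53, -22.71, 0], [0, 0, 6.3], 100],
    [[-22.53, -22.71, 0], [0, 0, 6.3], 100],
  ],
)

```text
time: 1.1
tool_pos: [0.4336, 0.0929, 0.2311]
tool_rot: [0.0, 0.612, 0.791, 0.0]
contact_force: [1.2, 0.3, -0.2]
gripper_width: 0.997
grasp_force: 0.0
```

```bash
python3 -c "
from h import *
plan(.534,-.188,.23,14.5)"
```

```text
shift [-11.883   1.084   0.042] turn [ 0.002 -0.    -0.004] t 1.1 pos [0.4336 0.0929 0.2311] F [ 1.2  0.3 -0.2]
```

Emit:
jog_arm(
  targets=[
    [[-11.8, 1.1, 0], [0, 0, 0], 100],
    [[-11.8, 1.1, 0], [0, 0, 0], 100],
    [[-11.8, 1.1, 0], [0, 0, 0], 100],
    [[-11.8, 1.1, 0], [0, 0, 0], 100],
    [[-11.8, 1.1, 0], [0, 0, 0], 100],
    [[-11.8, 1.1, 0], [0, 0, 0], 100],
    [[-11.8, 1.1, 0], [0, 0, 0], 100],
    [[-11.8, 1.1, 0], [0, 0, 0], 100],
  ],
)

```text
time: 2.1
tool_pos: [0.5335, -0.1827, 0.2312]
tool_rot: [-0.0, 0.612, 0.791, 0.0]
contact_force: [0.1, 0.4, -0.0]
gripper_width: 1.001
grasp_force: 0.0
```

Run:
```python
from h import *
plan(.534,-.188,.23,14.5)
p,d,X=grab("wrist","w1")
h,s,v=cv2.split(cv2.cvtColor(p,cv2.COLOR_RGB2HSV)); Y=(h>20)&(h<35)&(s>120)
for lo,hi in((.062,.078),(.112,.13)):
    P=X[Y&(X[...,2]>lo)&(X[...,2]<hi)]; print(len(P),np.median(P[:,2]),cv2.minAreaRect(P[:,:2].astype(np.float32)))
```

```text
shift [-0.21  -0.034  0.046] turn [-0.001 -0.003  0.005] t 2.1 pos [ 0.5335 -0.1827  0.2312] F [ 0.1  0.4 -0. ]
2110 0.07089989592251503 ((0.5336191058158875, -0.1886821985244751), (0.04192594066262245, 0.0838797390460968), 13.524365425109863)
751 0.12075509669930168 ((0.5331847667694092, -0.1881323754787445), (0.017330382019281387, 0.033455125987529755), 14.693182945251465)
```

View pics/w1.png

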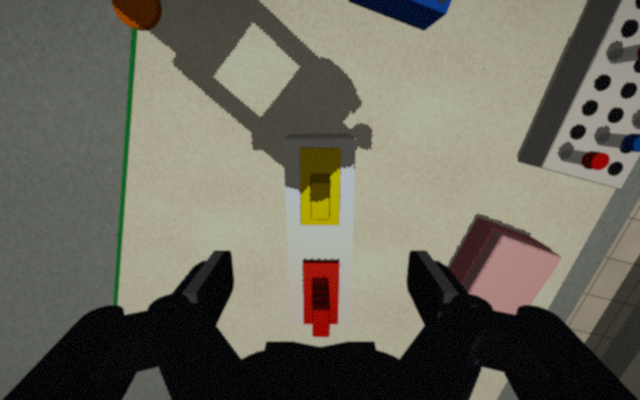

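The wrist view shows the yellow gauge at (320,187) and the red one at (320,292), lined up between the fingers. Both views agree within 1 mm, so I'll descend and grip.

Emit:
jog_arm(
  targets=[
    [[-0.23, -0.04, 1], [0, 0, 0], 100],
    [[-0.23, -0.04, 2.5], [0, 0, 0], 100],
    [[-0.23, -0.04, 4], [0, 0, 0], 100],
    [[-0.23, -0.04, 5.2], [0, 0, 0], 100],
    [[-0.23, -0.04, 6.0], [0, 0, 0], 100],
    [[-0.23, -0.04, 6.1], [0, 0, 0], 100],
    [[-0.23, -0.04, 6.1], [0, 0, 0], 60],
    [[-0.23, -0.04, 6.1], [0, 0, 0], 0],
  ],
)

```text
time: 3.15
tool_pos: [0.5353, -0.1903, 0.0806]
tool_rot: [0.001, 0.612, 0.79, 0.0]
contact_force: [0.7, -0.2, -0.4]
gripper_width: 0.603
grasp_force: 0.0
```

Emit:
jog_arm(
  targets=[
    [[0, 0, 0], [0, 0, 0], 0],
    [[0, 0, 0], [0, 0, 0], 0],
    [[0, 0, 0], [0, 0, 0], 0],
    [[0, 0, 0], [0, 0, 0], 0],
    [[0, 0, 0], [0, 0, 0], 0],
    [[0, 0, 0], [0, 0, 0], 0],
  ],
)

```text
time: 3.9
tool_pos: [0.5347, -0.19, 0.0796]
tool_rot: [0.001, 0.612, 0.79, 0.0]
contact_force: [-0.5, 0.4, 5.2]
gripper_width: 0.2
grasp_force: 60.3
```

Gripped, with an opening of about 17 mm and 60 N. Next is the lift.

Emit:
jog_arm(
  targets=[
    [[0, 0, -0.3], [0, 0, 0], 0],
    [[0, 0, -0.8], [0, 0, 0], 0],
    [[0, 0, -1.6], [0, 0, 0], 0],
    [[0, 0, -2.6], [0, 0, 0], 0],
    [[0, 0, -3.8], [0, 0, 0], 0],
    [[0, 0, -5], [0, 0, 0], 0],
    [[0, 0, -5], [0, 0, 0], 0],
  ],
)

```text
time: 4.78
tool_pos: [0.5362, -0.1907, 0.2084]
tool_rot: [0.004, 0.612, 0.79, 0.001]
contact_force: [0.3, -0.3, -1.0]
gripper_width: 0.202
grasp_force: 59.4
```

Run:
```python
from h import *
plan(.4906,.2725,.205,8.6); s=state(); print(s["grasp_force"],s["gripper_width"])
for n in("wrist","scene"):
    p,d,X=grab(n,n[0]+"2")
    h,s,v=cv2.split(cv2.cvtColor(p,cv2.COLOR_RGB2HSV)); Y=(h>20)&(h<35)&(s>110)&(X[...,2]>.16)&(X[...,2]<.28)&(abs(X[...,0]-.53)<.1)&(abs(X[...,1]+.19)<.1)
    P=X[Y]; print(n,len(P),P.min(0),P.max(0))
a=np.load("pics/s2.npz")["p"]; b=np.load("pics/w2.npz")["p"]
im=np.vstack([cv2.resize(a[130:350,140:340],(545,600)) ]); im2=cv2.resize(b[:,160:480],(255,319)); o=np.zeros((600,800,3),np.uint8); o[:,:545]=im; o[:319,545:]=im2
cv2.imwrite("pics/c2.png",o[:,:,::-1])
```

```text
shift [18.397  2.861  0.057] turn [0.044 0.035 0.733] t 4.775 pos [ 0.5362 -0.1907  0.2084] F [ 0.3 -0.3 -1. ]
59.37397241592407 0.2018634353608424
wrist 9758 [ 0.48259982 -0.2106932   0.19172977] [ 0.57787835 -0.14417758  0.2799324 ]
scene 812 [ 0.51882234 -0.23550091  0.16469275] [ 0.56692497 -0.14513773  0.26491409]
```

View pics/c2.png

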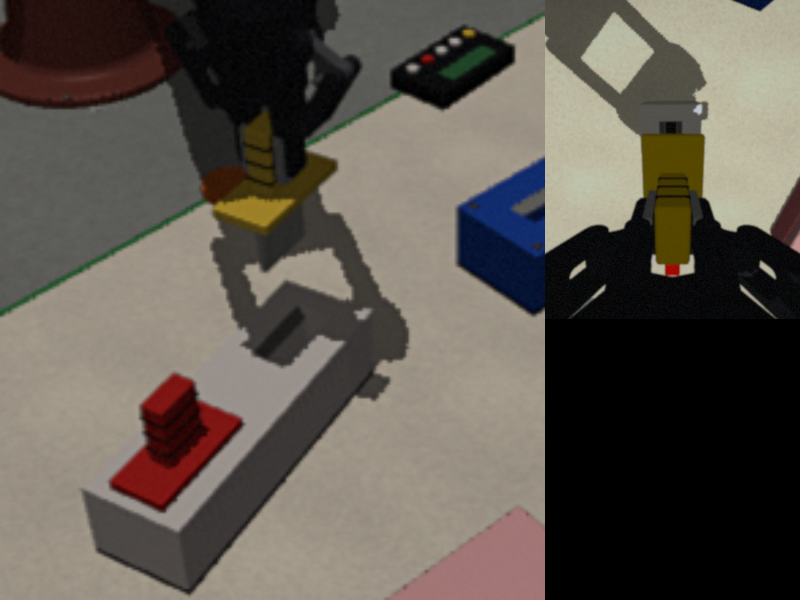

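The gauge is held upright, with its flange and blade clear of the rack slot at (275,330), and the red gauge is untouched. I'll carry it to the green block.

Emit:
jog_arm(
  targets=[
    [[1.5, 0.23, 0], [0, 0, 0], 0],
    [[3.5, 0.54, 0], [0, 0, 0], 0],
    [[5.6, 0.87, 0], [0, 0, 0.2], 0],
    [[7.8, 1.21, 0], [0, 0, 0.3], 0],
    [[10, 1.56, 0], [0, 0, 0.4], 0],
    [[12.2, 1.9, 0], [0, 0, 0.5], 0],
    [[14.4, 2.24, 0], [0, 0, 0.6], 0],
    [[16, 2.49, 0], [0, 0, 0.7], 0],
  ],
)

```text
time: 5.88
tool_pos: [0.4929, 0.2149, 0.2015]
tool_rot: [-0.001, 0.65, 0.76, -0.001]
contact_force: [1.0, -0.2, -1.1]
gripper_width: 0.203
grasp_force: 59.3
```

Emit:
jog_arm(
  targets=[
    [[1.2, 0.19, 0], [0, 0, 0], 0],
    [[2.0, 0.31, 0], [0, 0, 0], 0],
    [[2.4, 0.37, 0], [0, 0, 0], 0],
    [[2.4, 0.37, 0], [0, 0, 0], 0],
    [[2.4, 0.37, 0], [0, 0, 0], 0],
    [[2.4, 0.37, 0], [0, 0, 0], 0],
  ],
)

```text
time: 6.62
tool_pos: [0.4947, 0.2731, 0.2039]
tool_rot: [0.0, 0.651, 0.759, -0.0]
contact_force: [-0.1, 0.3, -0.8]
gripper_width: 0.205
grasp_force: 59.3
```

Run:
```python
from h import *
plan(.4906,.2725,.205,8.6); s=state(); print(s["grasp_force"],s["gripper_width"])
p,d,X=grab("wrist","w3"); grab("scene","s3")
h,s,v=cv2.split(cv2.cvtColor(p,cv2.COLOR_RGB2HSV)); Y=(h>20)&(h<35)&(s>110)&(X[...,2]>.1)
# flange top plane: yellow points lying near z ~ TCP-.010
Z=state()["tool_pos"][2]; P=X[Y&(abs(X[...,2]-(Z-.008))<.012)]
c=P.mean(0); n=np.linalg.svd(P-c,full_matrices=False)[2][2]; print("flange",len(P),c,n*np.sign(n[2]),cv2.minAreaRect(P[:,:2].astype(np.float32)))
g=(h>45)&(h<80)&(s>100)&(abs(X[...,2]-.062)<.008); P=X[g]; print("green",len(P),P.min(0),P.max(0),cv2.minAreaRect(P[:,:2].astype(np.float32)))
```

```text
shift [ 0.003 -0.167 -0.045] turn [0.001 0.001 0.024] t 6.625 pos [0.4947 0.2731 0.2039] F [-0.1  0.3 -0.8]
59.308680295944214 0.20472999834509067
flange 4933 [0.48959202 0.29933491 0.19550375] [-0.00751619  0.03797228  0.99925053] ((0.49037042260169983, 0.29373860359191895), (0.04188878834247589, 0.04491041600704193), 8.740787506103516)
green 4336 [0.43879734 0.20761128 0.05430219] [0.54282529 0.33793083 0.06550955] ((0.4910537898540497, 0.2728666365146637), (0.08878649026155472, 0.11911521106958389), 8.654848098754883)
```

View pics/w3.png

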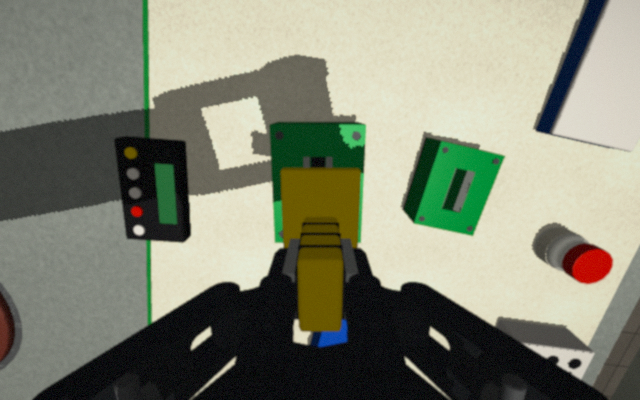

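The gauge is over the larger green block, with the slot visible at (318,162) beyond the flange edge. The small green block is at (455,190). The offset is about 3 mm along tool y, so I'll correct that and lower partway.

Emit:
jog_arm(
  targets=[
    [[-0.03, -0.13, 0.3], [0, 0, 0], 0],
    [[-0.03, -0.13, 1.0], [0, 0, 0], 0],
    [[-0.03, -0.13, 1.8], [0, 0, 0], 0],
    [[-0.03, -0.13, 2.4], [0, 0, 0], 0],
    [[-0.03, -0.13, 2.8], [0, 0, 0], 0],
    [[-0.03, -0.13, 3.1], [0, 0, 0], 0],
    [[-0.03, -0.13, 3.4], [0, 0, 0], 0],
    [[-0.03, -0.13, 3.4], [0, 0, 0], 0],
  ],
)

```text
time: 7.72
tool_pos: [0.4912, 0.2725, 0.1183]
tool_rot: [-0.0, 0.65, 0.76, -0.0]
contact_force: [0.6, -0.3, -0.8]
gripper_width: 0.203
grasp_force: 59.3
```

Run:
```python
from h import *
plan(.4906,.2725,.0796,8.6)
a,d,X=grab("scene","s4"); cv2.imwrite("pics/c4.png",cv2.resize(a[90:220,290:450],(738,600))[:,:,::-1])
```

```text
shift [ 0.004 -0.023  1.549] turn [-0.006  0.001  0.033] t 7.725 pos [0.4912 0.2725 0.1183] F [ 0.6 -0.3 -0.8]
```

View pics/c4.png

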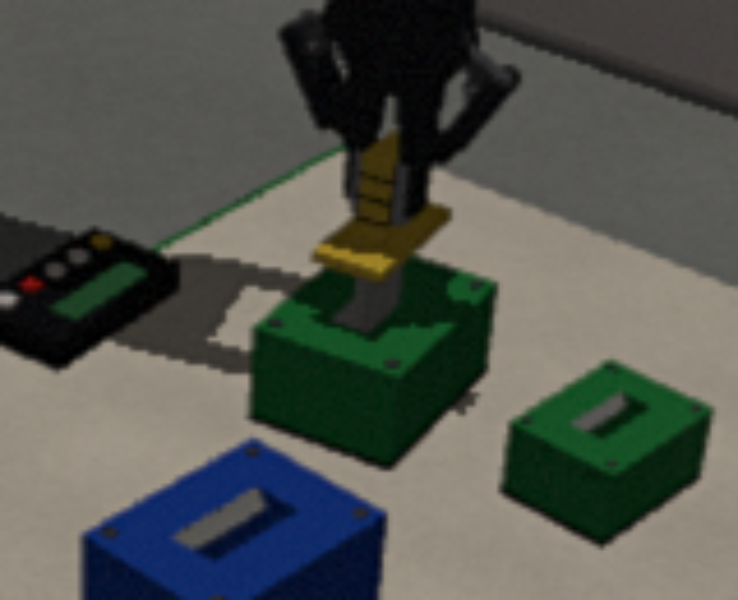

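The blade's lower edge is inside the larger green block's slot at about (355,320), and there is no contact force. I'll keep lowering.

Emit:
jog_arm(
  targets=[
    [[0, 0, 0.3], [0, 0, 0], 0],
    [[0, 0, 0.6], [0, 0, 0], 0],
    [[0, 0, 0.9], [0, 0, 0], 0],
    [[0, 0, 1.15], [0, 0, 0], 0],
    [[0, 0, 1.3], [0, 0, 0], 0],
    [[0, 0, 1.4], [0, 0, 0], 0],
    [[0, 0, 1.4], [0, 0, 0], 0],
  ],
)

```text
time: 8.65
tool_pos: [0.4914, 0.2726, 0.0837]
tool_rot: [-0.0, 0.65, 0.76, -0.0]
contact_force: [0.3, 0.1, -1.2]
gripper_width: 0.204
grasp_force: 59.3
```

Emit:
jog_arm(
  targets=[
    [[0, 0, 0.04], [0, 0, 0], 0],
    [[0, 0, 0.08], [0, 0, 0], 0],
    [[0, 0, 0.12], [0, 0, 0], 0],
    [[0, 0, 0.15], [0, 0, 0], 0],
    [[0, 0, 0.15], [0, 0, 0], 0],
  ],
)

```text
time: 9.28
tool_pos: [0.4914, 0.2725, 0.08]
tool_rot: [-0.0, 0.65, 0.76, -0.0]
contact_force: [-0.9, 0.7, -1.8]
gripper_width: 0.204
grasp_force: 59.3
```

No contact yet, so I'll go down a little further.

Emit:
jog_arm(
  targets=[
    [[0, 0, 0.03], [0, 0, 0], 0],
    [[0, 0, 0.06], [0, 0, 0], 0],
    [[0, 0, 0.08], [0, 0, 0], 0],
    [[0, 0, 0.08], [0, 0, 0], 0],
  ],
)

```text
time: 9.78
tool_pos: [0.4916, 0.2726, 0.0795]
tool_rot: [-0.0, 0.65, 0.76, -0.0]
contact_force: [-3.1, -1.8, 7.2]
gripper_width: 0.203
grasp_force: 60.7
```

The block now pushes back with 7 N, so the flange is seated. I'll release and retreat straight up.

Emit:
jog_arm(
  targets=[
    [[0, 0, 0], [0, 0, 0], 30],
    [[0, 0, 0], [0, 0, 0], 60],
    [[0, 0, 0], [0, 0, 0], 80],
    [[0, 0, 0], [0, 0, 0], 80],
    [[0, 0, 0], [0, 0, 0], 80],
  ],
)

```text
time: 10.4
tool_pos: [0.4914, 0.2726, 0.078]
tool_rot: [-0.0, 0.65, 0.76, -0.0]
contact_force: [-0.2, 0.4, -0.3]
gripper_width: 0.803
grasp_force: 0.0
```

Emit:
jog_arm(
  targets=[
    [[0, 0, -0.5], [0, 0, 0], 80],
    [[0, 0, -1.5], [0, 0, 0], 80],
    [[0, 0, -3], [0, 0, 0], 80],
    [[0, 0, -4.5], [0, 0, 0], 80],
    [[0, 0, -6], [0, 0, 0], 80],
    [[0, 0, -6], [0, 0, 0], 80],
    [[0, 0, -6], [0, 0, 0], 80],
  ],
)

```text
time: 11.28
tool_pos: [0.4912, 0.2725, 0.2279]
tool_rot: [-0.0, 0.65, 0.76, -0.0]
contact_force: [-0.5, -0.0, 0.3]
gripper_width: 0.799
grasp_force: 0.0
```

Run:
```python
from h import *
p,d,X=grab("wrist","w5"); a,_,_=grab("scene","s5")
h,s,v=cv2.split(cv2.cvtColor(p,cv2.COLOR_RGB2HSV)); Y=(h>20)&(h<35)&(s>110)
for lo,hi in((.062,.085),(.11,.135)):
    P=X[Y&(X[...,2]>lo)&(X[...,2]<hi)]; print(len(P),np.median(P[:,2]),P[:,2].std(),cv2.minAreaRect(P[:,:2].astype(np.float32)))
cv2.imwrite("pics/c5.png",cv2.resize(a[90:220,290:450],(738,600))[:,:,::-1])
```

```text
2299 0.07089395616846939 0.001874429785350782 ((0.49067890644073486, 0.2724083662033081), (0.04274270310997963, 0.08722596615552902), 8.870572090148926)
809 0.12069724749863475 0.0019569434110294085 ((0.4898515045642853, 0.27391302585601807), (0.017901135608553886, 0.03414689376950264), 8.921992301940918)
```

View pics/c5.png

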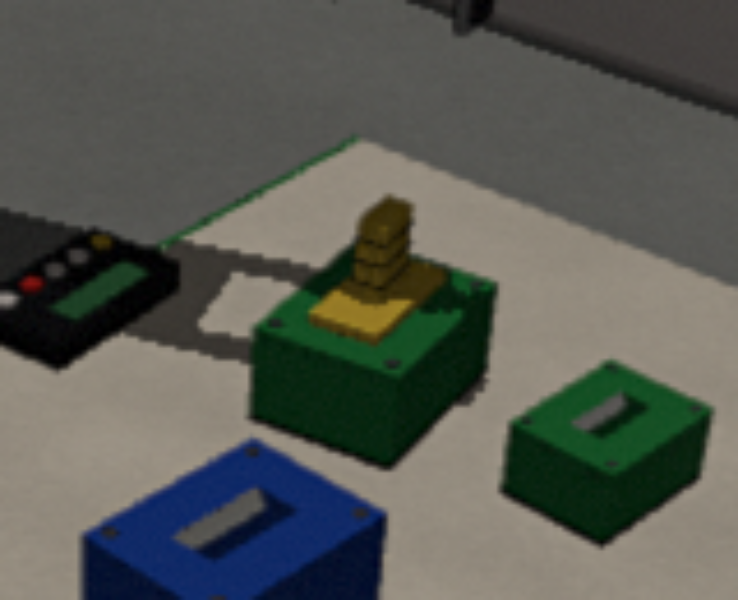

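The gauge stands with its flange flat on the larger green block, flange at (375,310). Flange top reads 71 mm and grip top 121 mm, the same as the wrist view gave in the rack. It is centred within about 1 mm, and the gripper is clear.

```bash
python3 -c "
from plant import *
print(job_done())"
```

```text
the job is handed in; nothing more can be done
None
```

The yellow gauge was lowered, held in the gripper, into the larger green block's slot and left standing with its flange flat on top (centred within about 1 mm); the red gauge was not touched, and the job was handed in at about 11 s, with no verdict returned.

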